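# Set the sample mill three clicks from burr contact

### The job

Set the grind on the bench sample mill: turn its adjusting ring clockwise (seen from above) by the upright handle until you feel the burrs touch, pressing only lightly so they are not jammed together. Then back the ring off exactly three clicks, let go, and leave the other things on the table where they are.

Things in the scene. Friction and masses are not known exactly. Their poses are not given: they have to be found in the camera images.
- mill: Bench sample mill, fixed to the table: grey upright drum 112 mm in diameter on a 170 mm round foot, sloping spout on its +x side. Origin: on the drum's vertical axis at table height, z up. On top turns the steel adjusting ring; a fixed steel hopper 68 mm wide stands in the ring's middle, up to 216 mm above the table. The faces of the two grinding burrs lie hidden inside.
- ring: Knurled steel adjusting ring, 120 mm in diameter, top 174 mm above the table, turning about the mill's axis (origin on it, 148 mm up). Clockwise from above closes the burrs. It clicks every 20 degrees, a brief 2 to 3 N at the handle, and settles in the near notch when let go. One notch is at the touching point, others 20, 40, 60... degrees back from it.
- handle (a point): Centre of the top of the ring's handle: upright black round post, 18 mm in diameter, top 216 mm above the table, 95 mm from the mill's axis, on a flat arm 18 mm wide from the ring. Free to grip from 166 mm (top of the arm) to 216 mm. On touching, its resistance rises about 2.5 N per degree; 4 N held above plain turning is a touch, 20 N would jam the burrs.
- upper_face (a point): Centre of the upper burr's face, hidden in the drum on its axis; sinks 0.25 mm per click clockwise. At the start the ring stands open, 65 to 140 degrees short of touching; where the burrs touch differs every time (wear) and cannot be seen, only felt.
- lower_face (a point): Centre of the lower burr's face, hidden in the drum on its axis, about 90 mm above the table, z up. The burrs touch when both faces are at one height; the measurement is too coarse to show this.
- catch_beaker: Bystander: clear beaker, 68 mm wide, 75 mm tall, standing under the mill's spout. Origin: centre of its underside.
- tin: Bystander: open steel tin, 100 mm wide, 120 mm tall. Origin: centre of its underside.
- tin_lid: Bystander: flat round metal lid, 96 mm wide, 8 mm tall. Origin: centre of its underside.
- dropper: Bystander: small white dropper bottle, 34 mm wide, 85 mm tall. Origin: centre of its underside.
- water_bottle: Bystander: clear water bottle, 64 mm wide, 190 mm tall. Origin: centre of its underside.
- jar: Bystander: open white jar, 100 mm wide, 85 mm tall. Origin: centre of its underside.
- screwdriver: Bystander: screwdriver lying on the table, 190 mm long.

How it is judged:
By the outcome, as a careful person would: the job done as asked, in the order asked, and still so for the second after the job is handed in, with the robot touching nothing.
It also fails if it takes over 64 s, if anything falls off the work surface, if the arm or the gripper's body presses on something with over 40 N, if the wrist force passes 120 N, or if a joint passes its speed limit or range.

### The arm

A 7-joint arm with a two-finger parallel gripper is mounted at the origin on the work surface. World frame = base frame: x ahead of the robot, y to its left, z up, the work surface at z = 0. Lengths are in m, angles in degrees, forces in N, time in s.
With the tool pointing down it reaches from about 0.425 to 0.875 m from the base axis. Payload 4.7 kg.
Tool frame: the origin (TCP) lies midway between the tips of the shut fingers; the grasp point (between the pads) lies 19 mm behind it; z points along the fingers, x is the direction in which the jaws open and shut, and the axes are right-handed (so a half turn about z gives the same grasp; the last joint's range is limited). The gripper opens to 87 mm and grips with 3 to 60 N. Pads are 19 mm wide; open, the fingers measure 117 mm over their backs; the gripper's body (75 mm by 190 mm) begins 51 mm behind the grasp point.
Start: joints at [-66.114, 18.392, -4.016, 83.108, 1.295, 78.541, -3.26], TCP at [0.255, 0.598, 0.223] pointing down, gripper open.
Joint ranges: [-163.93, 163.93], [-17.29, 119.83], [-79.2, 71.16], [3.27, 140.29], [-89.18, 269.18], [5.43, 117.66], [-154.24, 154.24]. Speed limits (degrees/s): [147.25, 147.25, 180, 180, 180, 180, 180].

### API

Orientations are given as [roll, pitch, yaw] about the fixed x, y, z axes, in that order (R = Rz(yaw) Ry(pitch) Rx(roll)).
In Python, from cell import env gives the robot as it stands.
- The arm moves only by the tool carry_out, never from a script. Its argument "plan" is a list of rows, each an object with "grip": the closure, from 0 (fully open) to 1 (shut); "dp": the shift along the tool's x, y, z in m, a list of three; "rotation": the turn, a rotation vector about the tool's x, y, z in degrees, a list of three. In form: [{"grip": grip, "dp": [dx, dy, dz], "rotation": [wx, wy, wz]}, ...]. A call has 1 to 8 rows; each row shifts and turns the pose as measured when the row begins, along the tool's axes as they then stand; what a row does not reach is not made up. A row lasts 1/12 s, in which the tool goes at most 41.7 mm and 7.16 degrees, less where a joint would pass 70% of its speed; a pose out of reach is approached as far as the arm can. A call is refused whole if a number of a shift passes 0.0417 or a number of a turn 7.16, either way. A call with a gripper value outside its range is refused whole. The fingers move at their own pace and stop on an object; "force" is the grip in N (left out, the last holds). Time passes only in rows, so rows that do not move let the fingers close. It gives the time, the measured TCP pose, the force and the opening at its end, in the units of the state.
- env.get_obs(): the state, without advancing time (a new reading comes with each control period).
- env.read_camera(name): name is "side" or "top" or "wrist"; returns the picture (420x560x3 uint8, red, green, blue); there is no depth.
- env.camera_params(name): a dict with "fx", "fy", "cx", "cy" (pixels), "k1" (the pictures are not rectified: a ray, as slopes to the right and down, at radius r is drawn at 1 + k1 r^2 times it, then the intrinsics apply), "R" (3x3) and "t" (3): a world point X has camera coordinates R X + t. Camera axes: x right, y down, z forward; pixel columns grow to the right and rows downward; lengths in m; the calibration is good to about 2 mm. A picture is of the moment at which its call begins: read the wrist's pose just before it. camera_params takes no time and is no camera call; for the wrist camera it gives the pose at the moment of the call.
- env.sign_off(): hands the job in, once; it reports no verdict.
The state is a dict: "time_s": time; "qpos": joint angles; "joint_velocities": joint speeds; "effort": joint torques, N m; "tool_pos": TCP position; "tool_rot": TCP orientation; "force": force on the tool from outside, world axes, zero at the start; "wrist_torque": the same for the moment, N m; "grip_width": finger opening in m.
Only numpy, scipy, OpenCV 4.12 (cv2) and the standard library are available. Lean on these libraries where they do the work, as an engineer would, in place of code of your own. Each camera call takes 0.05 s, during which the arm holds its last target. There are 200 camera calls.

## Working session

There is one attempt and no reset: what is moved stays moved. The work goes in short steps, Python scripts to look and compute and a tool call to move; the robot and the scene stay as the last step left them, time stands still between calls to the robot, and variables do not carry over. Pictures are saved under pics/ and viewed, about 8 in all and at most 12, crops included, and the job is handed in when it is done.

Besides the shell and the picture viewer there is one more tool, called in YAML: its name, and indented under it one key for each argument. carry_out: Moves the arm, as the interface text tells. Its arguments: {"type":"object","properties":{"plan":{"type":"array","items":{"type":"object","properties":{"grip":{"type":"number"},"dp":{"type":"array","items":{"type":"number"}},"rotation":{"type":"array","items":{"type":"number"}}}}},"force":{"type":"number"}},"required":["plan"]}

```bash
mkdir -p pics; ls
python3 - <<'E'
from cell import env
import cv2,numpy as np
print(env.get_obs())
for n in("side","top"):
    im=env.read_camera(n); cv2.imwrite(f"pics/{n}0.png",im[:,:,::-1])
    print(n,env.camera_params(n))
E
```

```text
pics
{'time_s': 0.0, 'qpos': array([-66.11188677,  18.43963336,  -4.01575015,  83.17353257,
         1.29488738,  78.53755545,  -3.26124417]), 'joint_velocities': array([ 0.03860188, -0.01995809,  0.15764624, -0.05889026, -0.02978429,
        0.0475977 , -0.01222134]), 'effort': array([-1.39634226e-04, -4.91296327e+01, -4.04075654e-01, -3.12525487e+01,
       -6.38505793e-02,  4.38332255e-02,  1.84499399e-04]), 'tool_pos': array([0.25465076, 0.59747254, 0.221467  ]), 'tool_rot': array([1.79994677e+02, 1.05490382e-01, 6.69205420e+01]), 'force': array([-0.21564367, -0.45259549, -0.23669164]), 'wrist_torque': array([ 0.00408274, -0.06188128, -0.07225424]), 'grip_width': 0.08720368998361118}
side {'fx': 448.293271307659, 'fy': 448.293271307659, 'cx': 276.9600884383945, 'cy': 211.82531070326687, 'k1': -0.007357214093855256, 'R': array([[-0.99389505, -0.11024748, -0.00425688],
       [-0.08241699,  0.76754434, -0.63567533],
       [ 0.07334894, -0.63144373, -0.77194478]]), 't': array([0.55741208, 0.04476731, 1.05784509])}
top {'fx': 499.96030239755163, 'fy': 499.96030239755163, 'cx': 274.2520260059438, 'cy': 211.83446625133305, 'k1': -0.11177816932615818, 'R': array([[ 0.01706362, -0.99957497,  0.02363725],
       [-0.99700416, -0.01879399, -0.07502987],
       [ 0.07544222, -0.02228616, -0.9969011 ]]), 't': array([0.09283141, 0.56406728, 1.34099588])}
```

View pics/top0.png

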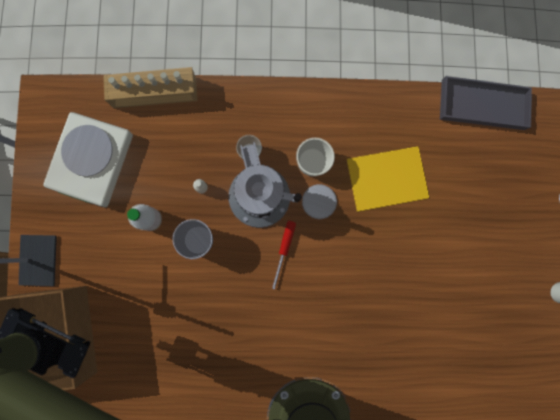

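View pics/side0.png

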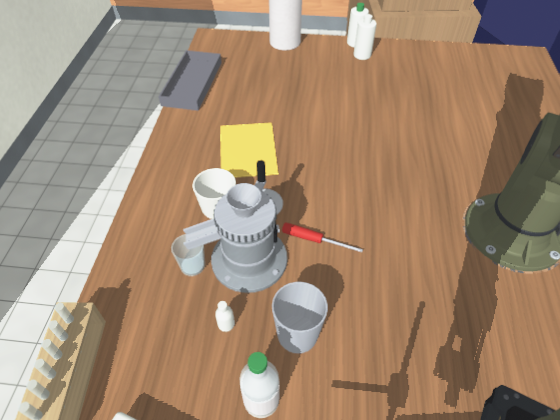

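The top view shows the hopper near (258,188) and the black handle near (297,197). In the side view the handle top is near (261,164) and the hopper near (244,198). Next I triangulate these and enlarge the area.

```bash
cat > h.py <<'E'
import cv2,numpy as np
def ray(p,uv):
    x=(uv[0]-p["cx"])/p["fx"]; y=(uv[1]-p["cy"])/p["fy"]; a,b=x,y
    for _ in range(20):
        s=1+p["k1"]*(a*a+b*b); a,b=x/s,y/s
    R=np.array(p["R"]); return -R.T@np.array(p["t"]), R.T@np.array([a,b,1.])
def onz(p,uv,z):
    c,d=ray(p,uv); return c+d*(z-c[2])/d[2]
def tri(p,u,q,v):
    c,d=ray(p,u); e,f=ray(q,v)
    s=np.linalg.lstsq(np.c_[d,-f],e-c,rcond=None)[0]; A=c+d*s[0];B=e+f*s[1]
    return (A+B)/2,np.linalg.norm(A-B)
E
python3 - <<'E'
from cell import env
import cv2,numpy as np
from h import *
t=cv2.imread("pics/top0.png");s=cv2.imread("pics/side0.png")
P,Q=env.camera_params("top"),env.camera_params("side")
for n,im,(x,y,w,h) in(("t",t,(285,185,25,25)),("s",s,(250,150,25,40))):
    m=(im[y:y+h,x:x+w].max(2)<40).astype(np.uint8)
    k,l,st,ce=cv2.connectedComponentsWithStats(m)
    print(n,[(st[i].tolist(),(ce[i]+[x,y]).round(1)) for i in range(1,k) if st[i][4]>8])
print(onz(P,(297,197),.216),onz(Q,(261,163),.216))
print(onz(P,(258,188),.216),onz(Q,(244,198),.216))
a=cv2.resize(t[120:260,190:350],None,fx=4,fy=4,interpolation=2)[:,:400+240]
cv2.imwrite("pics/c.png",np.hstack([cv2.resize(t[140:240,215:315],(400,400)),cv2.resize(s[150:250,195:295],(400,400))]))
E
```

```text
t [([9, 9, 7, 8, 42], array([297.2, 197.4]))]
s [([14, 16, 1, 15, 15], array([264., 173.]))]
[0.58326035 0.05473143 0.216     ] [0.58590395 0.05593148 0.216     ]
[0.60261355 0.14625959 0.216     ] [0.6051864  0.15180977 0.216     ]
```

View pics/c.png

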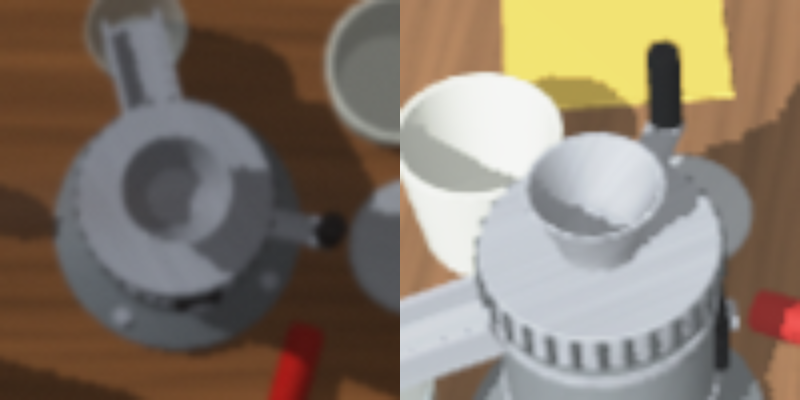

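carry_out:
  plan:
    - {"grip": 0, "dp": [0, 0, -0.04], "rotation": [0, 0, 0]}
    - {"grip": 0, "dp": [0, 0, -0.04], "rotation": [0, 0, 0]}
    - {"grip": 0, "dp": [-0.023, 0.032, 0], "rotation": [0, 0, 0]}
    - {"grip": 0, "dp": [-0.023, 0.032, 0], "rotation": [0, 0, 0]}
    - {"grip": 0, "dp": [-0.023, 0.032, 0], "rotation": [0, 0, 0]}
    - {"grip": 0, "dp": [-0.023, 0.032, 0], "rotation": [0, 0, 0]}
    - {"grip": 0, "dp": [-0.023, 0.032, 0], "rotation": [0, 0, 0]}
    - {"grip": 0, "dp": [-0.023, 0.032, 0], "rotation": [0, 0, 0]}

```text
time_s: 0.77
tool_pos: [0.3723, 0.3964, 0.2985]
tool_rot: [-179.6, 0.6, 68.2]
force: [0.1, 0.4, -1.0]
grip_width: 0.0868
```

carry_out:
  plan:
    - {"grip": 0, "dp": [-0.023, 0.032, 0], "rotation": [0, 0, 0]}
    - {"grip": 0, "dp": [-0.023, 0.032, 0], "rotation": [0, 0, 0]}
    - {"grip": 0, "dp": [-0.023, 0.032, 0], "rotation": [0, 0, 0]}
    - {"grip": 0, "dp": [-0.023, 0.032, 0], "rotation": [0, 0, 0]}
    - {"grip": 0, "dp": [-0.023, 0.032, 0], "rotation": [0, 0, 0]}
    - {"grip": 0, "dp": [-0.023, 0.032, 0], "rotation": [0, 0, 0]}
    - {"grip": 0, "dp": [-0.023, 0.032, 0], "rotation": [0, 0, 0]}
    - {"grip": 0, "dp": [-0.023, 0.032, 0], "rotation": [0, 0, 0]}

```text
time_s: 1.43
tool_pos: [0.5456, 0.1146, 0.2968]
tool_rot: [-179.5, 0.7, 68.3]
force: [0.5, 0.1, -0.4]
grip_width: 0.0871
```

carry_out:
  plan:
    - {"grip": 0, "dp": [0, 0, 0], "rotation": [0, 0, -7]}
    - {"grip": 0, "dp": [0, 0, 0], "rotation": [0, 0, -7]}
    - {"grip": 0, "dp": [0, 0, 0], "rotation": [0, 0, -7]}
    - {"grip": 0, "dp": [0, 0, 0], "rotation": [0, 0, -7]}
    - {"grip": 0, "dp": [0, 0, 0], "rotation": [0, 0, -7]}
    - {"grip": 0, "dp": [0, 0, 0], "rotation": [0, 0, -7]}
    - {"grip": 0, "dp": [0, 0, 0], "rotation": [0, 0, -7]}
    - {"grip": 0, "dp": [0, 0, 0], "rotation": [0, 0, -7]}

```text
time_s: 2.1
tool_pos: [0.5488, 0.0972, 0.2925]
tool_rot: [-178.7, 0.2, 124.8]
force: [0.1, -0.0, -0.7]
grip_width: 0.0874
```

```bash
cat >> h.py <<'E'
from scipy.spatial.transform import Rotation as Ro
def step(o,pos,yaw,roll=180):
    """tool-frame shift and rotvec from obs o to a level pose"""
    R=Ro.from_euler("xyz",o["tool_rot"],degrees=True); T=Ro.from_euler("xyz",[roll,0,yaw],degrees=True)
    return R.inv().apply(np.array(pos)-o["tool_pos"]).round(4),(R.inv()*T).as_rotvec(degrees=True).round(2)
E
python3 - <<'E'
from cell import env
from h import *
p=env.camera_params("wrist"); im=env.read_camera("wrist"); o=env.get_obs(); cv2.imwrite("pics/w.png",im[:,:,::-1]); print(p,o["qpos"])
print(step(o,(.584,.055,.292),150))
def proj(p,X):
    c=np.array(p["R"])@X+p["t"]; a,b=c[0]/c[2],c[1]/c[2]; s=1+p["k1"]*(a*a+b*b); return p["fx"]*a*s+p["cx"],p["fy"]*b*s+p["cy"]
print(proj(p,np.array([.584,.055,.216])),proj(p,np.array([.603,.149,.216])))
E
```

```text
{'fx': 364.14391444782, 'fy': 364.14391444782, 'cx': 280.1125187558429, 'cy': 207.95656869455095, 'k1': -0.06381857484092929, 'R': array([[-0.57029595,  0.82142955, -0.0040033 ],
       [ 0.79013806,  0.54989062,  0.27074369],
       [ 0.22459824,  0.15124087, -0.96264315]]), 't': array([ 0.23471016, -0.53649157,  0.32233983])} [-29.44767066   6.38149529  17.83127341  89.94072974  -1.24884985
  85.14472004 113.52637273]
(array([-0.0547,  0.0046,  0.0005]), array([ -1.37,  -0.11, -24.89]))
(np.float64(202.8603667548979), np.float64(227.50765947397986)) (np.float64(296.52947010240666), np.float64(314.8011103813192))
```

View pics/w.png

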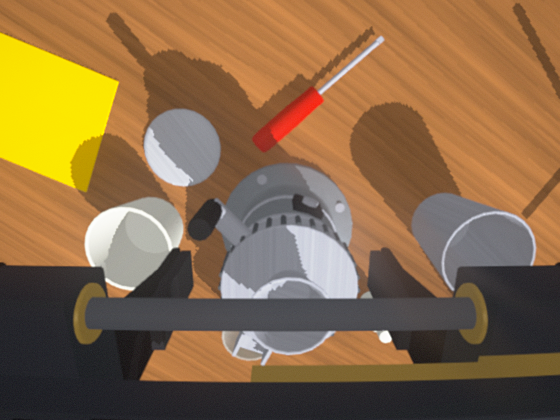

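The handle shows at (198–218, 205–235), with its top near (199,230), against (203,227) predicted. That agrees to about 2 mm. Next I estimate the axis from the ring's outline.

Run:
```python
from cell import env
from h import *
P,Q,W=[env.camera_params(n) for n in("top","side","wrist")]
print(onz(W,(199,230),.216),onz(W,(289,288),.174),onz(P,(258.9,189.4),.172),onz(P,(259.2,187),.216))
print(tri(P,(259.2,187),Q,(244.2,196.8)),tri(P,(297,197.4),Q,(261,163)))
o=env.get_obs(); print(step(o,(.5855,.0545,.292),145))
```

```text
[0.58728759 0.05392365 0.216     ] [0.6053742  0.14525685 0.174     ] [0.60465792 0.14450237 0.172     ] [0.60502173 0.14350286 0.216     ]
(array([0.60612862, 0.14358525, 0.20995207]), np.float64(0.0006958974727615463)) (array([0.58427626, 0.05474069, 0.2147576 ]), np.float64(0.0036366156197875747))
(array([-0.056 ,  0.0055,  0.0005]), array([ -1.36,  -0.05, -19.89]))
```

carry_out:
  plan:
    - {"grip": 0, "dp": [-0.028, 0.003, 0], "rotation": [0, 0, 0]}
    - {"grip": 0, "dp": [-0.028, 0.003, 0], "rotation": [-1.4, 0, 0]}
    - {"grip": 0, "dp": [0, 0, 0], "rotation": [0, 0, -7]}
    - {"grip": 0, "dp": [0, 0, 0], "rotation": [0, 0, -7]}
    - {"grip": 0, "dp": [0, 0, 0], "rotation": [0, 0, -6]}
    - {"grip": 0, "dp": [0, 0, 0], "rotation": [0, 0, 0]}

```text
time_s: 2.65
tool_pos: [0.5862, 0.0536, 0.2896]
tool_rot: [-179.9, 0.0, 145.2]
force: [-0.5, 0.7, 1.0]
grip_width: 0.0871
```

Run:
```python
from cell import env
from h import *
o=env.get_obs(); print(o["qpos"],o["tool_pos"],o["tool_rot"],o["force"],step(o,(.586,.054,.184),145))
```

```text
[-24.21959483   9.5798871   18.79463627  86.86675006  -2.97362141
  84.13838573 139.84425264] [0.5861884  0.05361644 0.28959344] [-1.79863470e+02  1.78690548e-02  1.45205377e+02] [-0.46450708  0.72556131  0.98623317] (array([0.0004, 0.0005, 0.1056]), array([-0.14,  0.02,  0.21]))
```

carry_out:
  plan:
    - {"grip": 0, "dp": [0, 0, 0.03], "rotation": [0, 0, 0]}
    - {"grip": 0, "dp": [0, 0, 0.03], "rotation": [0, 0, 0]}
    - {"grip": 0, "dp": [0, 0, 0.025], "rotation": [0, 0, 0]}
    - {"grip": 0, "dp": [0, 0, 0.015], "rotation": [0, 0, 0]}
    - {"grip": 0, "dp": [0, 0, 0.004], "rotation": [0, 0, 0]}

```text
time_s: 3.07
tool_pos: [0.5873, 0.0539, 0.1837]
tool_rot: [179.9, 0.2, 143.7]
force: [-0.8, 0.4, -0.2]
grip_width: 0.0871
```

carry_out:
  plan:
    - {"grip": 1, "dp": [0, 0, 0], "rotation": [0, 0, 0]}
    - {"grip": 1, "dp": [0, 0, 0], "rotation": [0, 0, 0]}
    - {"grip": 1, "dp": [0, 0, 0], "rotation": [0, 0, 0]}
    - {"grip": 1, "dp": [0, 0, 0], "rotation": [0, 0, 0]}
    - {"grip": 1, "dp": [0, 0, 0], "rotation": [0, 0, 0]}
    - {"grip": 1, "dp": [0, 0, 0], "rotation": [0, 0, 0]}
    - {"grip": 1, "dp": [0, 0, 0], "rotation": [0, 0, 0]}
    - {"grip": 1, "dp": [0, 0, 0], "rotation": [0, 0, 0]}
  force: 12

```text
time_s: 3.73
tool_pos: [0.5894, 0.0548, 0.1881]
tool_rot: [179.7, 0.4, 143.2]
force: [0.3, -0.3, 0.2]
grip_width: 0.0416
```

carry_out:
  plan:
    - {"grip": 1, "dp": [0, 0.001, 0.006], "rotation": [0, 0, 0]}
    - {"grip": 1, "dp": [0, 0, 0], "rotation": [0, 0, 0]}
    - {"grip": 1, "dp": [0, 0, 0], "rotation": [0, 0, 0]}
    - {"grip": 1, "dp": [0, 0, 0], "rotation": [0, 0, 0]}
    - {"grip": 1, "dp": [0, 0, 0], "rotation": [0, 0, 0]}
    - {"grip": 1, "dp": [0, 0, 0], "rotation": [0, 0, 0]}

```text
time_s: 4.23
tool_pos: [0.5907, 0.0558, 0.1818]
tool_rot: [179.6, 0.5, 143.2]
force: [0.4, -0.5, -0.6]
grip_width: 0.0167
```

```bash
cat >> h.py <<'E'
A=np.array([.6055,.147])
def arc(o,n,dphi,lag=0,r=.095,z=.184,yaw=None,A=A):
    """print n rows turning dphi each (cw negative); yaw moves to match"""
    d=o["tool_pos"][:2]-A; ph=np.degrees(np.arctan2(d[1],d[0]))%360
    f=o["force"]; t=np.array([np.sin(np.radians(ph)),-np.cos(np.radians(ph))])
    print(f"t {o['time_s']:.2f} phi {ph:.2f} r {1e3*np.hypot(*d):.1f} z {o['tool_pos'][2]:.4f} yaw {o['tool_rot'][2]:.1f} resist {-f[:2]@t:.2f} radial {f[:2]@[np.cos(np.radians(ph)),np.sin(np.radians(ph))]:.2f} w {o['grip_width']:.4f} q7 {o['qpos'][6]:.0f}")
    y=o["tool_rot"][2]; cur=dict(o)
    for i in range(n):
        ph+=dphi; y+=dphi if yaw is None else yaw
        X=np.r_[A+r*np.array([np.cos(np.radians(ph)),np.sin(np.radians(ph))]),z]
        print(*step(cur,X,y)); cur=dict(tool_pos=X,tool_rot=[180,0,y])
E
python3 - <<'E'
from cell import env
from h import *
arc(env.get_obs(),4,-4)
E
```

```text
t 4.23 phi 260.78 r 92.4 z 0.1818 yaw 143.2 resist 0.48 radial 0.41 w 0.0167 q7 139
[ 0.0047 -0.0052 -0.0023] [0.42 0.45 4.  ]
[ 0.006  -0.0029 -0.    ] [ 0. -0.  4.]
[ 0.006  -0.0029 -0.    ] [ 0. -0.  4.]
[ 0.006  -0.0029 -0.    ] [ 0. -0.  4.]
```

carry_out:
  plan:
    - {"grip": 1, "dp": [0, 0, 0], "rotation": [0, 0, 0]}
    - {"grip": 1, "dp": [0, 0, 0], "rotation": [0, 0, 0]}

```text
time_s: 4.4
tool_pos: [0.5908, 0.0558, 0.1818]
tool_rot: [179.6, 0.5, 143.2]
force: [1.2, 0.4, 0.7]
grip_width: 0.0169
```

Run:
```python
from cell import env
from h import *
im=env.read_camera("wrist"); cv2.imwrite("pics/w2.png",im[:,:,::-1]); s=env.read_camera("side")[130:230,190:330]
cv2.imwrite("pics/w2.png",np.hstack([cv2.resize(im[:,:,::-1],(400,300)),cv2.resize(s[:,:,::-1],(400,300))]))
arc(env.get_obs(),1,-4)
```

```text
t 4.50 phi 260.84 r 92.3 z 0.1818 yaw 143.2 resist 0.03 radial -0.16 w 0.0172 q7 139
[ 0.0047 -0.0052 -0.0022] [0.43 0.46 4.  ]
```

View pics/w2.png

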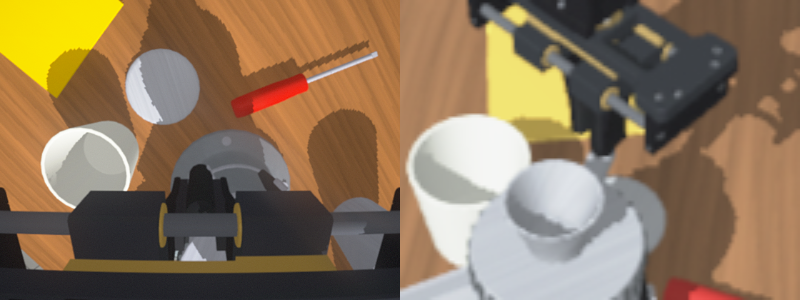

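The wrist view, shown at 400 px wide, has the black post clamped between the pads at about (200,190). The width is 17 mm, so it is held. I start turning.

carry_out:
  plan:
    - {"grip": 1, "dp": [0.005, -0.004, -0.002], "rotation": [0.4, 0.4, 0]}
    - {"grip": 1, "dp": [0.006, -0.003, 0], "rotation": [0, 0, 2]}
    - {"grip": 1, "dp": [0.006, -0.003, 0], "rotation": [0, 0, 2]}
    - {"grip": 1, "dp": [0.006, -0.003, 0], "rotation": [0, 0, 4]}

```text
time_s: 4.83
tool_pos: [0.5662, 0.0631, 0.1821]
tool_rot: [179.7, 0.1, 135.0]
force: [6.2, 2.6, -4.4]
grip_width: 0.0165
```

Run:
```python
from cell import env
from h import *
arc(env.get_obs(),5,-4)
```

```text
t 4.83 phi 244.86 r 92.6 z 0.1821 yaw 135.0 resist 4.48 radial -5.01 w 0.0165 q7 129
[ 0.0055 -0.0043 -0.0019] [0.32 0.05 4.  ]
[ 0.0063 -0.002  -0.    ] [ 0. -0.  4.]
[ 0.0063 -0.002  -0.    ] [-0. -0.  4.]
[ 0.0063 -0.002  -0.    ] [-0. -0.  4.]
[ 0.0063 -0.002  -0.    ] [ 0. -0.  4.]
```

carry_out:
  plan:
    - {"grip": 1, "dp": [0.006, -0.002, -0.001], "rotation": [0.3, 0, 2]}
    - {"grip": 1, "dp": [0.006, -0.002, 0], "rotation": [0, 0, 2]}
    - {"grip": 1, "dp": [0.006, -0.002, 0], "rotation": [0, 0, 2]}
    - {"grip": 1, "dp": [0.006, -0.002, 0], "rotation": [0, 0, 2]}

```text
time_s: 5.17
tool_pos: [0.5448, 0.0766, 0.182]
tool_rot: [179.7, 0.2, 126.4]
force: [2.7, 1.4, -2.9]
grip_width: 0.0173
```

Run:
```python
from cell import env
from h import *
arc(env.get_obs(),4,-4,r=.093,yaw=-3)
```

```text
t 5.17 phi 229.26 r 92.9 z 0.1820 yaw 126.4 resist 1.14 radial -2.80 w 0.0173 q7 118
[ 0.0064 -0.0013 -0.002 ] [0.26 0.19 3.  ]
[ 0.0064 -0.0011 -0.    ] [ 0. -0.  3.]
[ 0.0064 -0.001  -0.    ] [ 0. -0.  3.]
[ 0.0064 -0.0009 -0.    ] [ 0. -0.  3.]
```

carry_out:
  plan:
    - {"grip": 1, "dp": [0.006, -0.001, -0.001], "rotation": [0.3, 0, 3]}
    - {"grip": 1, "dp": [0.006, -0.001, 0], "rotation": [0, 0, 3]}
    - {"grip": 1, "dp": [0.006, -0.001, 0], "rotation": [0, 0, 3]}
    - {"grip": 1, "dp": [0.006, -0.001, 0], "rotation": [0, 0, 3]}

```text
time_s: 5.5
tool_pos: [0.5302, 0.093, 0.1821]
tool_rot: [179.8, 0.5, 113.6]
force: [3.6, -0.1, -2.2]
grip_width: 0.017
```

Run:
```python
from cell import env
from h import *
arc(env.get_obs(),4,-2,r=.093,yaw=-2)
```

```text
t 5.50 phi 215.64 r 92.6 z 0.1821 yaw 113.6 resist 2.19 radial -2.86 w 0.0170 q7 102
[ 0.0031 -0.001  -0.002 ] [0.25 0.49 2.  ]
[ 0.0032 -0.0006 -0.    ] [ 0. -0.  2.]
[ 0.0032 -0.0006 -0.    ] [-0. -0.  2.]
[ 0.0032 -0.0006 -0.    ] [ 0. -0.  2.]
```

carry_out:
  plan:
    - {"grip": 1, "dp": [0.005, -0.001, -0.001], "rotation": [0.3, 0.5, 2]}
    - {"grip": 1, "dp": [0.005, -0.001, 0], "rotation": [0, 0, 2]}
    - {"grip": 1, "dp": [0.005, -0.001, 0], "rotation": [0, 0, 2]}

```text
time_s: 5.75
tool_pos: [0.5226, 0.1054, 0.182]
tool_rot: [179.9, 0.1, 107.2]
force: [4.1, -2.8, -3.0]
grip_width: 0.0173
```

Run:
```python
from cell import env
from h import *
arc(env.get_obs(),4,-2,r=.093,yaw=-2)
```

```text
t 5.75 phi 206.68 r 92.7 z 0.1820 yaw 107.2 resist 4.33 radial -2.45 w 0.0173 q7 94
[ 0.0032 -0.0007 -0.002 ] [0.1  0.12 2.  ]
[ 0.0032 -0.0005 -0.    ] [-0. -0.  2.]
[ 0.0032 -0.0005 -0.    ] [-0. -0.  2.]
[ 0.0032 -0.0005 -0.    ] [ 0. -0.  2.]
```

carry_out:
  plan:
    - {"grip": 1, "dp": [0.0035, -0.0005, 0], "rotation": [0, 0, 2]}
    - {"grip": 1, "dp": [0.0035, -0.0005, 0], "rotation": [0, 0, 2]}

```text
time_s: 5.92
tool_pos: [0.5207, 0.1096, 0.182]
tool_rot: [179.8, 0.3, 102.9]
force: [2.9, -1.5, -2.2]
grip_width: 0.0168
```

carry_out:
  plan:
    - {"grip": 1, "dp": [0.0035, -0.0005, 0], "rotation": [0, 0, 2]}
    - {"grip": 1, "dp": [0.0035, -0.0005, 0], "rotation": [0, 0, 2]}

```text
time_s: 6.08
tool_pos: [0.5184, 0.1152, 0.182]
tool_rot: [179.7, 0.4, 98.7]
force: [1.5, 0.1, -2.1]
grip_width: 0.017
```

Run:
```python
from cell import env
from h import *
arc(env.get_obs(),2,-2,r=.093,yaw=-2)
```

```text
t 6.08 phi 200.05 r 92.7 z 0.1820 yaw 98.7 resist 0.40 radial -1.43 w 0.0170 q7 84
[ 0.0031 -0.0009 -0.002 ] [0.3  0.41 2.  ]
[ 0.0032 -0.0006 -0.    ] [ 0. -0.  2.]
```

carry_out:
  plan:
    - {"grip": 1, "dp": [0.0035, -0.0005, 0], "rotation": [0.3, 0.3, 1.5]}
    - {"grip": 1, "dp": [0.0035, -0.0005, 0], "rotation": [0, 0, 1.5]}
    - {"grip": 1, "dp": [0.0035, -0.0005, 0], "rotation": [0, 0, 1.5]}

```text
time_s: 6.33
tool_pos: [0.5157, 0.1244, 0.182]
tool_rot: [179.9, 0.2, 93.9]
force: [2.5, -0.0, -1.6]
grip_width: 0.0165
```

carry_out:
  plan:
    - {"grip": 1, "dp": [0.0035, -0.0005, 0], "rotation": [0, 0, 1.5]}
    - {"grip": 1, "dp": [0.0035, -0.0005, 0], "rotation": [0, 0, 1.5]}
    - {"grip": 1, "dp": [0.0035, -0.0005, 0], "rotation": [0, 0, 1.5]}

```text
time_s: 6.58
tool_pos: [0.5141, 0.133, 0.1821]
tool_rot: [179.8, 0.4, 89.0]
force: [1.9, -1.3, -1.4]
grip_width: 0.0171
```

Run:
```python
from cell import env
from h import *
arc(env.get_obs(),2,-2,r=.093,yaw=-2)
```

```text
t 6.58 phi 188.68 r 92.5 z 0.1821 yaw 89.0 resist 1.57 radial -1.67 w 0.0171 q7 73
[ 0.0031 -0.001  -0.002 ] [0.16 0.35 2.  ]
[ 0.0032 -0.0005 -0.    ] [ 0. -0.  2.]
```

carry_out:
  plan:
    - {"grip": 1, "dp": [0.0035, -0.0005, 0], "rotation": [0.2, 0.3, 1.5]}
    - {"grip": 1, "dp": [0.0035, -0.0005, 0], "rotation": [0, 0, 1.5]}
    - {"grip": 1, "dp": [0.0035, -0.0005, 0], "rotation": [0, 0, 1.5]}

```text
time_s: 6.83
tool_pos: [0.5134, 0.139, 0.182]
tool_rot: [180.0, 0.4, 84.1]
force: [0.8, -2.1, -0.3]
grip_width: 0.0171
```

carry_out:
  plan:
    - {"grip": 1, "dp": [0.0035, -0.0005, 0], "rotation": [0, 0, 1.5]}
    - {"grip": 1, "dp": [0.0035, -0.0005, 0], "rotation": [0, 0, 1.5]}

```text
time_s: 7.0
tool_pos: [0.5132, 0.1434, 0.182]
tool_rot: [179.9, 0.6, 80.8]
force: [1.3, -1.5, -0.6]
grip_width: 0.0173
```

Run:
```python
from cell import env
from h import *
arc(env.get_obs(),2,-2,r=.093,yaw=-2)
```

```text
t 7.00 phi 182.22 r 92.4 z 0.1820 yaw 80.8 resist 1.55 radial -1.19 w 0.0173 q7 63
[ 0.0031 -0.0012 -0.002 ] [0.07 0.62 2.  ]
[ 0.0032 -0.0006 -0.    ] [-0. -0.  2.]
```

carry_out:
  plan:
    - {"grip": 1, "dp": [0.0035, -0.0006, 0], "rotation": [0, 0.5, 1.5]}
    - {"grip": 1, "dp": [0.0035, -0.0006, 0], "rotation": [0, 0, 1.5]}

```text
time_s: 7.17
tool_pos: [0.5131, 0.1491, 0.182]
tool_rot: [179.9, 0.2, 77.6]
force: [1.1, -1.4, -1.1]
grip_width: 0.0169
```

carry_out:
  plan:
    - {"grip": 1, "dp": [0.003, -0.0006, 0], "rotation": [0, 0, 1.5]}

```text
time_s: 7.25
tool_pos: [0.5133, 0.1517, 0.182]
tool_rot: [179.9, 0.3, 76.1]
force: [2.8, -0.4, -1.6]
grip_width: 0.0172
```

carry_out:
  plan:
    - {"grip": 1, "dp": [0.003, -0.0006, 0], "rotation": [0, 0, 1.5]}

```text
time_s: 7.33
tool_pos: [0.5134, 0.1543, 0.182]
tool_rot: [179.8, 0.3, 74.5]
force: [1.3, 0.3, -2.2]
grip_width: 0.0169
```

Run:
```python
from cell import env
from h import *
arc(env.get_obs(),2,-2,r=.093,yaw=-2)
```

```text
t 7.33 phi 175.44 r 92.4 z 0.1820 yaw 74.5 resist -0.38 radial -1.31 w 0.0169 q7 56
[ 0.0031 -0.0012 -0.002 ] [0.18 0.28 2.  ]
[ 0.0032 -0.0006 -0.    ] [ 0. -0.  2.]
```

carry_out:
  plan:
    - {"grip": 1, "dp": [0.0035, -0.0006, 0], "rotation": [0, 0.3, 1.5]}
    - {"grip": 1, "dp": [0.0035, -0.0006, 0], "rotation": [0, 0, 1.5]}

```text
time_s: 7.5
tool_pos: [0.5142, 0.1605, 0.1821]
tool_rot: [179.8, 0.1, 71.3]
force: [1.5, -0.5, -0.6]
grip_width: 0.0169
```

carry_out:
  plan:
    - {"grip": 1, "dp": [0.0035, -0.0006, 0], "rotation": [0, 0, 1.5]}
    - {"grip": 1, "dp": [0.0035, -0.0006, 0], "rotation": [0, 0, 1.5]}

```text
time_s: 7.67
tool_pos: [0.5152, 0.1664, 0.182]
tool_rot: [179.8, 0.1, 68.1]
force: [1.0, -0.6, -1.4]
grip_width: 0.0172
```

Run:
```python
from cell import env
from h import *
arc(env.get_obs(),2,-2,r=.093,yaw=-2)
```

```text
t 7.67 phi 167.87 r 92.3 z 0.1820 yaw 68.1 resist 0.40 radial -1.13 w 0.0172 q7 49
[ 0.0031 -0.0012 -0.002 ] [0.25 0.14 2.  ]
[ 0.0032 -0.0005 -0.    ] [-0. -0.  2.]
```

carry_out:
  plan:
    - {"grip": 1, "dp": [0.0035, -0.0006, 0], "rotation": [0, 0.2, 1.5]}
    - {"grip": 1, "dp": [0.0035, -0.0006, 0], "rotation": [0, 0, 1.5]}

```text
time_s: 7.83
tool_pos: [0.5162, 0.1705, 0.182]
tool_rot: [179.7, 0.2, 64.9]
force: [-1.4, -4.1, 1.5]
grip_width: 0.0171
```

carry_out:
  plan:
    - {"grip": 1, "dp": [0.0035, -0.0006, 0], "rotation": [0, 0, 1.5]}

```text
time_s: 7.92
tool_pos: [0.5167, 0.1723, 0.182]
tool_rot: [179.7, 0.4, 63.2]
force: [-0.3, -1.2, 0.1]
grip_width: 0.0173
```

carry_out:
  plan:
    - {"grip": 1, "dp": [0.003, -0.0006, 0], "rotation": [0, 0, 1.5]}

```text
time_s: 8.0
tool_pos: [0.5173, 0.1741, 0.182]
tool_rot: [179.7, 0.5, 61.6]
force: [1.1, -1.4, -0.9]
grip_width: 0.0166
```

Run:
```python
from cell import env
from h import *
arc(env.get_obs(),2,-2,r=.093,yaw=-2)
```

```text
t 8.00 phi 162.89 r 92.3 z 0.1820 yaw 61.6 resist 1.07 radial -1.43 w 0.0166 q7 42
[ 0.003  -0.0013 -0.002 ] [0.29 0.46 2.  ]
[ 0.0032 -0.0006 -0.    ] [ 0. -0.  2.]
```

carry_out:
  plan:
    - {"grip": 1, "dp": [0.003, -0.0006, 0], "rotation": [0, 0.4, 1.5]}

```text
time_s: 8.08
tool_pos: [0.518, 0.1764, 0.182]
tool_rot: [179.7, 0.1, 60.0]
force: [0.8, -0.8, -0.4]
grip_width: 0.0172
```

carry_out:
  plan:
    - {"grip": 1, "dp": [0.003, -0.0006, 0], "rotation": [0, 0, 1.5]}

```text
time_s: 8.17
tool_pos: [0.5187, 0.1783, 0.182]
tool_rot: [179.7, 0.2, 58.4]
force: [1.9, -1.2, -0.7]
grip_width: 0.017
```

carry_out:
  plan:
    - {"grip": 1, "dp": [0.003, -0.0006, 0], "rotation": [0, 0, 1.5]}

```text
time_s: 8.25
tool_pos: [0.5196, 0.1806, 0.182]
tool_rot: [179.7, 0.3, 56.9]
force: [0.8, -0.6, -0.5]
grip_width: 0.0173
```

Run:
```python
from cell import env
from h import *
arc(env.get_obs(),2,-2,r=.093,yaw=-2)
```

```text
t 8.25 phi 158.66 r 92.3 z 0.1820 yaw 56.9 resist 0.23 radial -0.96 w 0.0173 q7 37
[ 0.003  -0.0013 -0.002 ] [0.34 0.25 2.  ]
[ 0.0032 -0.0006 -0.    ] [-0. -0.  2.]
```

carry_out:
  plan:
    - {"grip": 1, "dp": [0.003, -0.0006, 0], "rotation": [0.3, 0.3, 1.5]}

```text
time_s: 8.33
tool_pos: [0.5205, 0.1832, 0.182]
tool_rot: [180.0, -0.0, 55.3]
force: [1.3, -0.5, -0.8]
grip_width: 0.0166
```

carry_out:
  plan:
    - {"grip": 1, "dp": [0.003, -0.0006, 0], "rotation": [0, 0, 1.5]}

```text
time_s: 8.42
tool_pos: [0.5216, 0.1855, 0.182]
tool_rot: [180.0, 0.0, 53.7]
force: [0.5, 1.0, -0.7]
grip_width: 0.0167
```

carry_out:
  plan:
    - {"grip": 1, "dp": [0.003, -0.0006, 0], "rotation": [0, 0, 1.5]}

```text
time_s: 8.5
tool_pos: [0.5228, 0.188, 0.182]
tool_rot: [180.0, 0.0, 52.1]
force: [1.3, -0.4, -1.1]
grip_width: 0.0172
```

Run:
```python
from cell import env
from h import *
arc(env.get_obs(),2,-2,r=.093,yaw=-2)
```

```text
t 8.50 phi 153.61 r 92.3 z 0.1820 yaw 52.1 resist -0.25 radial -1.33 w 0.0172 q7 32
[ 0.0031 -0.0012 -0.002 ] [0.02 0.04 2.  ]
[ 0.0032 -0.0006 -0.    ] [ 0. -0.  2.]
```

carry_out:
  plan:
    - {"grip": 1, "dp": [0.0035, -0.0008, 0], "rotation": [0, 0, 1.5]}
    - {"grip": 1, "dp": [0.0035, -0.0008, 0], "rotation": [0, 0, 1.5]}

```text
time_s: 8.67
tool_pos: [0.5258, 0.1938, 0.182]
tool_rot: [180.0, 0.1, 48.8]
force: [0.3, 0.6, -2.3]
grip_width: 0.0169
```

carry_out:
  plan:
    - {"grip": 1, "dp": [0.0035, -0.0008, 0], "rotation": [0, 0, 1.5]}
    - {"grip": 1, "dp": [0.0035, -0.0008, 0], "rotation": [0, 0, 1.5]}

```text
time_s: 8.83
tool_pos: [0.529, 0.1989, 0.182]
tool_rot: [180.0, 0.2, 45.6]
force: [-1.4, -3.3, 0.6]
grip_width: 0.0172
```

Run:
```python
from cell import env
from h import *
arc(env.get_obs(),2,-2,r=.093,yaw=-2)
```

```text
t 8.83 phi 145.86 r 92.4 z 0.1820 yaw 45.6 resist 3.58 radial -0.69 w 0.0172 q7 25
[ 0.0031 -0.0011 -0.002 ] [0.02 0.22 2.  ]
[ 0.0032 -0.0005 -0.    ] [ 0. -0.  2.]
```

Probably a click (the midpoint is due here). I continue in single steps.

carry_out:
  plan:
    - {"grip": 1, "dp": [0.003, -0.0007, 0], "rotation": [0, 0.2, 1.5]}

```text
time_s: 8.92
tool_pos: [0.5296, 0.1998, 0.1819]
tool_rot: [180.0, 0.3, 43.9]
force: [-4.2, -4.9, 4.6]
grip_width: 0.0171
```

carry_out:
  plan:
    - {"grip": 1, "dp": [0.003, -0.0007, 0], "rotation": [0, 0, 1.5]}

```text
time_s: 9.0
tool_pos: [0.53, 0.2001, 0.1819]
tool_rot: [180.0, 0.5, 42.2]
force: [-3.1, -5.5, 3.2]
grip_width: 0.017
```

Run:
```python
from cell import env
from h import *
arc(env.get_obs(),2,-2,r=.093,yaw=-2)
```

```text
t 9.00 phi 144.89 r 92.3 z 0.1819 yaw 42.2 resist 6.32 radial -0.61 w 0.0170 q7 21
[ 0.003  -0.0013 -0.0021] [0.03 0.55 2.  ]
[ 0.0032 -0.0007 -0.    ] [ 0. -0.  2.]
```

carry_out:
  plan:
    - {"grip": 1, "dp": [0.002, -0.0004, 0], "rotation": [0, 0.3, 0]}

```text
time_s: 9.08
tool_pos: [0.53, 0.2, 0.1819]
tool_rot: [-180.0, 0.5, 42.1]
force: [-3.4, -3.8, 3.1]
grip_width: 0.0166
```

carry_out:
  plan:
    - {"grip": 1, "dp": [0.002, -0.0004, 0], "rotation": [0, 0, 0]}

```text
time_s: 9.17
tool_pos: [0.53, 0.2, 0.1819]
tool_rot: [-180.0, 0.7, 42.0]
force: [-3.1, -4.0, 3.0]
grip_width: 0.0171
```

Run:
```python
from cell import env
from h import *
arc(env.get_obs(),2,-2,r=.093,yaw=-2)
```

```text
t 9.17 phi 144.94 r 92.2 z 0.1819 yaw 42.0 resist 5.08 radial 0.26 w 0.0171 q7 21
[ 0.003  -0.0014 -0.0021] [-0.03  0.72  2.  ]
[ 0.0032 -0.0007 -0.    ] [ 0. -0.  2.]
```

carry_out:
  plan:
    - {"grip": 1, "dp": [0.004, -0.0006, 0], "rotation": [0, 0.4, 0]}

```text
time_s: 9.25
tool_pos: [0.5306, 0.2009, 0.1819]
tool_rot: [-179.9, 0.7, 42.0]
force: [-8.1, -7.3, 6.0]
grip_width: 0.0169
```

carry_out:
  plan:
    - {"grip": 1, "dp": [0.004, -0.0006, 0], "rotation": [0, 0, 0]}

```text
time_s: 9.33
tool_pos: [0.5307, 0.2012, 0.1818]
tool_rot: [-179.8, 1.1, 41.8]
force: [-8.9, -7.5, 6.2]
grip_width: 0.0171
```

Run:
```python
from cell import env
from h import *
arc(env.get_obs(),2,-2,r=.093,yaw=-2)
```

```text
t 9.33 phi 144.09 r 92.3 z 0.1818 yaw 41.8 resist 11.24 radial 2.81 w 0.0171 q7 21
[ 0.003  -0.0013 -0.0023] [-0.15  1.12  2.  ]
[ 0.0032 -0.0006 -0.    ] [ 0. -0.  2.]
```

Touch confirmed: 5 N held, then 11 N held with the ring stopped, well below 20 N. The onset is at TCP angle φ≈147°. Now I back off 60° to φ≈207°.

Run:
```python
from cell import env
from h import *
arc(env.get_obs(),6,4,r=.0925,z=.1825)
```

```text
t 9.33 phi 144.09 r 92.3 z 0.1818 yaw 41.8 resist 11.24 radial 2.81 w 0.0171 q7 21
[-0.0063  0.0014 -0.0006] [-0.21  1.11 -4.  ]
[-0.0063  0.0016  0.    ] [ 0.  0. -4.]
[-0.0063  0.0016  0.    ] [-0.  0. -4.]
[-0.0063  0.0016  0.    ] [ 0.  0. -4.]
[-0.0063  0.0016  0.    ] [-0.  0. -4.]
[-0.0063  0.0016  0.    ] [ 0.  0. -4.]
```

carry_out:
  plan:
    - {"grip": 1, "dp": [-0.006, 0.0014, -0.0005], "rotation": [-0.2, 1.0, -3]}
    - {"grip": 1, "dp": [-0.006, 0.0016, 0], "rotation": [0, 0, -4]}
    - {"grip": 1, "dp": [-0.006, 0.0016, 0], "rotation": [0, 0, -4]}
    - {"grip": 1, "dp": [-0.006, 0.0016, 0], "rotation": [0, 0, -4]}
    - {"grip": 1, "dp": [-0.006, 0.0016, 0], "rotation": [0, 0, -4]}
    - {"grip": 1, "dp": [-0.006, 0.0016, 0], "rotation": [0, 0, -4]}

```text
time_s: 9.83
tool_pos: [0.5156, 0.1683, 0.1819]
tool_rot: [-180.0, -0.1, 65.8]
force: [0.6, -0.3, -1.2]
grip_width: 0.0172
```

Run:
```python
from cell import env
from h import *
arc(env.get_obs(),6,4,r=.0925,z=.1825)
```

```text
t 9.83 phi 166.67 r 92.3 z 0.1819 yaw 65.8 resist 0.18 radial -0.68 w 0.0172 q7 47
[-0.0063  0.0013 -0.0006] [-0.04 -0.05 -4.  ]
[-0.0063  0.0014  0.    ] [ 0.  0. -4.]
[-0.0063  0.0014  0.    ] [ 0.  0. -4.]
[-0.0063  0.0014  0.    ] [ 0.  0. -4.]
[-0.0063  0.0014  0.    ] [-0.  0. -4.]
[-0.0063  0.0014  0.    ] [ 0.  0. -4.]
```

carry_out:
  plan:
    - {"grip": 1, "dp": [-0.006, 0.0014, 0], "rotation": [0, 0, -4]}
    - {"grip": 1, "dp": [-0.006, 0.0014, 0], "rotation": [0, 0, -4]}
    - {"grip": 1, "dp": [-0.006, 0.0014, 0], "rotation": [0, 0, -4]}
    - {"grip": 1, "dp": [-0.006, 0.0014, 0], "rotation": [0, 0, -4]}
    - {"grip": 1, "dp": [-0.006, 0.0014, 0], "rotation": [0, 0, -4]}
    - {"grip": 1, "dp": [-0.006, 0.0014, 0], "rotation": [0, 0, -4]}

```text
time_s: 10.33
tool_pos: [0.5147, 0.1332, 0.1819]
tool_rot: [180.0, -0.4, 90.9]
force: [-0.8, 3.4, -1.0]
grip_width: 0.0168
```

Run:
```python
from cell import env
from h import *
arc(env.get_obs(),6,3,r=.0925,z=.1825)
```

```text
t 10.33 phi 188.63 r 91.9 z 0.1819 yaw 90.9 resist -3.53 radial 0.32 w 0.0168 q7 75
[-0.0049  0.0001 -0.0007] [ 0.02 -0.43 -3.  ]
[-0.0048  0.0008  0.    ] [ 0.  0. -3.]
[-0.0048  0.0008  0.    ] [-0.  0. -3.]
[-0.0048  0.0008  0.    ] [ 0.  0. -3.]
[-0.0048  0.0008  0.    ] [ 0.  0. -3.]
[-0.0048  0.0008  0.    ] [ 0.  0. -3.]
```

carry_out:
  plan:
    - {"grip": 1, "dp": [-0.005, 0.0006, 0], "rotation": [0, -0.4, -3]}
    - {"grip": 1, "dp": [-0.005, 0.0008, 0], "rotation": [0, 0, -3]}
    - {"grip": 1, "dp": [-0.005, 0.0008, 0], "rotation": [0, 0, -3]}
    - {"grip": 1, "dp": [-0.005, 0.0008, 0], "rotation": [0, 0, -3]}

```text
time_s: 10.67
tool_pos: [0.5193, 0.1152, 0.1819]
tool_rot: [179.9, -0.3, 103.4]
force: [0.5, -0.7, 0.6]
grip_width: 0.0169
```

Run:
```python
from cell import env
from h import *
arc(env.get_obs(),3,2,r=.0925,z=.1825)
```

```text
t 10.67 phi 200.26 r 91.9 z 0.1819 yaw 103.4 resist 0.83 radial -0.19 w 0.0169 q7 90
[-0.0033 -0.0002 -0.0006] [ 0.08 -0.3  -2.  ]
[-0.0032  0.0004  0.    ] [ 0.  0. -2.]
[-0.0032  0.0004  0.    ] [ 0.  0. -2.]
```

carry_out:
  plan:
    - {"grip": 1, "dp": [-0.0035, 0, 0], "rotation": [0, -0.3, -2]}
    - {"grip": 1, "dp": [-0.0035, 0.0003, 0], "rotation": [0, 0, -2]}
    - {"grip": 1, "dp": [-0.0025, 0.0003, 0], "rotation": [0, 0, -1]}

```text
time_s: 10.92
tool_pos: [0.5233, 0.1056, 0.1818]
tool_rot: [179.8, -0.0, 108.6]
force: [1.0, 0.0, -0.8]
grip_width: 0.0173
```

carry_out:
  plan:
    - {"grip": 1, "dp": [0, 0, 0], "rotation": [0, 0, 0]}

```text
time_s: 11.0
tool_pos: [0.5235, 0.1052, 0.1819]
tool_rot: [179.8, -0.0, 108.5]
force: [-0.1, -0.8, -1.3]
grip_width: 0.0169
```

Run:
```python
from cell import env
from h import *
arc(env.get_obs(),3,2,r=.0925,z=.1825)
```

```text
t 11.00 phi 207.04 r 92.0 z 0.1819 yaw 108.5 resist 0.68 radial 0.44 w 0.0169 q7 96
[-0.0033  0.0001 -0.0006] [ 0.2  -0.04 -2.  ]
[-0.0032  0.0005  0.    ] [-0.  0. -2.]
[-0.0032  0.0005  0.    ] [ 0.  0. -2.]
```

carry_out:
  plan:
    - {"grip": 0.55, "dp": [0, 0, 0], "rotation": [0, 0, 0]}
    - {"grip": 0.55, "dp": [0, 0, 0], "rotation": [0, 0, 0]}
    - {"grip": 0.55, "dp": [0, 0, 0], "rotation": [0, 0, 0]}
    - {"grip": 0.55, "dp": [0, 0, 0], "rotation": [0, 0, 0]}
    - {"grip": 0.55, "dp": [0, 0, 0], "rotation": [0, 0, 0]}
    - {"grip": 0.55, "dp": [0, 0, 0], "rotation": [0, 0, 0]}

```text
time_s: 11.5
tool_pos: [0.5233, 0.1068, 0.1823]
tool_rot: [179.8, -0.1, 108.5]
force: [0.7, -0.4, 0.1]
grip_width: 0.0384
```

Run:
```python
from cell import env
from h import *
im=env.read_camera("wrist"); s=env.read_camera("side")[130:230,190:330]
cv2.imwrite("pics/w3.png",np.hstack([cv2.resize(im[:,:,::-1],(400,300)),cv2.resize(s[:,:,::-1],(400,300))]))
arc(env.get_obs(),1,2)
```

```text
t 11.60 phi 206.06 r 91.6 z 0.1822 yaw 108.5 resist 0.20 radial 0.72 w 0.0389 q7 96
[-0.0037 -0.0029 -0.0018] [ 0.22 -0.12 -2.  ]
```

View pics/w3.png

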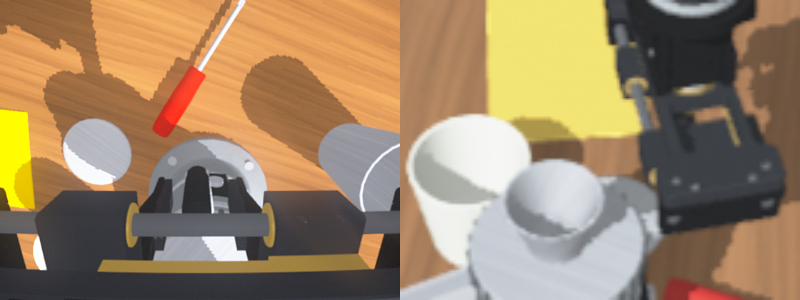

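The post now stands free between the open fingers, at (200,185) in the left half. I lift straight up and move aside.

carry_out:
  plan:
    - {"grip": 0.55, "dp": [0, 0, -0.015], "rotation": [0, 0, 0]}
    - {"grip": 0.55, "dp": [0, 0, -0.03], "rotation": [0, 0, 0]}
    - {"grip": 0.55, "dp": [0, 0, -0.035], "rotation": [0, 0, 0]}
    - {"grip": 0.55, "dp": [0, 0, -0.04], "rotation": [0, 0, 0]}
    - {"grip": 0.55, "dp": [0, 0, -0.04], "rotation": [0, 0, 0]}

```text
time_s: 12.02
tool_pos: [0.5172, 0.1053, 0.3369]
tool_rot: [-179.0, -0.1, 108.4]
force: [1.3, 1.5, 0.5]
grip_width: 0.0393
```

carry_out:
  plan:
    - {"grip": 0.55, "dp": [-0.04, 0, 0], "rotation": [0, 0, 0]}
    - {"grip": 0.55, "dp": [-0.04, 0, 0], "rotation": [0, 0, 0]}
    - {"grip": 0.55, "dp": [-0.04, 0, 0], "rotation": [0, 0, 0]}
    - {"grip": 0.55, "dp": [-0.04, 0, 0], "rotation": [0, 0, 0]}
    - {"grip": 0.55, "dp": [-0.04, 0, 0], "rotation": [0, 0, 0]}
    - {"grip": 0.55, "dp": [-0.04, 0, 0], "rotation": [0, 0, 0]}
    - {"grip": 0.55, "dp": [-0.04, 0, 0], "rotation": [0, 0, 0]}
    - {"grip": 0.55, "dp": [0, 0, 0], "rotation": [0, 0, 0]}

```text
time_s: 12.68
tool_pos: [0.6157, -0.1636, 0.349]
tool_rot: [179.8, 0.0, 109.4]
force: [-1.3, -0.4, -0.5]
grip_width: 0.0392
```

Run:
```python
from cell import env
from h import *
t=env.read_camera("top")[110:260,170:350,::-1]; s=env.read_camera("side")[120:280,170:360,::-1]
cv2.imwrite("pics/e.png",np.hstack([cv2.resize(t,(400,333)),cv2.resize(s,(400,333))]))
print(env.get_obs()["time_s"])
```

```text
12.7833
```

View pics/e.png

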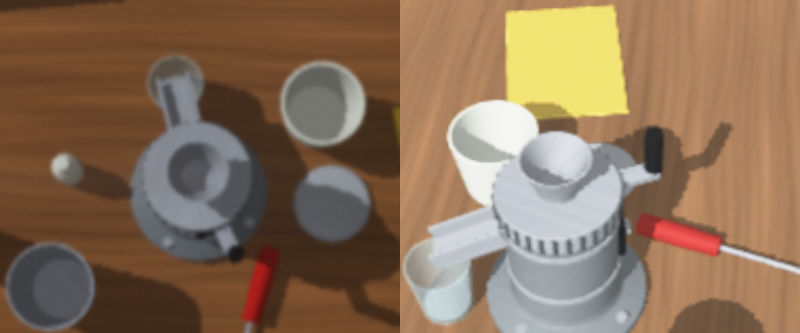

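The handle top is at about (236,253) in the left half. The bystanders look unmoved. One check of the handle angle, and then I hand in.

Run:
```python
from cell import env
from h import *
im=env.read_camera("top"); x,y=268,214
m=(im[y:y+18,x:x+18].max(2)<40).astype(np.uint8); k,l,st,ce=cv2.connectedComponentsWithStats(m)
i=1+st[1:,4].argmax(); u=ce[i]+[x,y]; P=env.camera_params("top")
for uv in(u,(297.2,197.4)):
    h=onz(P,uv,.216)[:2]-A; print(uv,h+A,np.hypot(*h),np.degrees(np.arctan2(h[1],h[0]))%360)
a=cv2.imread("pics/top0.png")[:,:,::-1].astype(int); d=(abs(a-im).max(2)>40).astype(np.uint8)
k,l,st,ce=cv2.connectedComponentsWithStats(d); print([s.tolist() for s in st[1:] if s[4]>25])
```

```text
[275.9        223.86666667] [0.51950072 0.1030131 ] 0.09659567364028429 207.08882798356095
(297.2, 197.4) [0.58232971 0.05425057] 0.09559978804306968 255.97367797240219
[[356, 122, 158, 298, 11192], [509, 140, 11, 10, 67], [267, 212, 10, 12, 76], [351, 223, 23, 12, 110], [484, 228, 76, 49, 2144], [411, 237, 22, 16, 100], [327, 240, 21, 15, 92], [391, 303, 8, 7, 28], [13, 309, 76, 69, 1916], [157, 336, 146, 62, 3038], [0, 382, 120, 38, 2683], [544, 384, 16, 36, 247], [279, 391, 9, 9, 63], [333, 392, 7, 7, 34], [346, 395, 11, 13, 57], [284, 396, 10, 15, 45], [360, 405, 31, 15, 280]]
```

```bash
python3 -c "
from cell import env
print(env.sign_off())"
```

```text
the job is handed in; nothing more can be done
None
```

I turned the ring clockwise about 110° until the burrs touched, backed it off three clicks (60°), let go and handed the job in at about 13 s.

- **Touch:** A first push held 5 N. I pushed once more to rule out a click, and that held 11 N with the ring nearly stopped, well below the 20 N that would jam the burrs. Contact began with the handle at about 147°. That figure comes from force against position and is good to about 1°.
- **Back-off:** I felt one click clearly on the way back, near 188°. The others passed between force readings, so three clicks rests on the measured 60° and not on counting each one. The handle read 207.0° before release.
- **Last check:** With the gripper well clear, the top camera put the handle at 207.1°, 60° back from contact. The top picture before and after differs only at the handle and where the arm and its shadow moved, so the other things on the table look unmoved.
- **Disagreements:**
  - The gripper reads about 17 mm on the 18 mm post.
  - The gripper's path had a radius of 92.4 mm instead of 95 mm, because the post sat off-centre in the pads. The path stayed circular to within about 0.5 mm, so I trust the angles to about 1°.

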